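Load the ink tank into the stall's tag printer and clamp it home

ROBOT

A 6-joint arm with a two-finger parallel gripper is mounted at the origin on the work surface. World frame = base frame: x ahead of the robot, y to its left, z up, the work surface at z = 0. Lengths are in mm, angles in degrees, forces in N, time in s.
With the tool pointing down it reaches from about 350 to 850 mm from the base axis. Payload 8.1 kg.
Tool frame: the origin (TCP) lies at the very end of the fingers, on their centre line; the grasp point (between the pads) lies 19 mm behind it (tcp_to_grasp is the distance from the TCP to the grasp point, in mm); z points along the fingers, x is the direction in which the jaws open and shut, and the axes are right-handed (so a half turn about z gives the same grasp; the last joint's range is limited). The gripper opens to 85 mm and grips with 20 to 120 N. Pads are 22 mm wide; open, the fingers measure 114 mm over their backs; the gripper's body (76 mm by 85 mm) begins 54 mm behind the grasp point. The pads swing forward as they close: fully open they stand 13 mm farther back than shut.
Start: joints at [-69.122, 7.471, 85.268, -0, 87.261, -4.893], TCP at [260.891, -540.316, 231.292] pointing down, gripper open.
Joint ranges: [-169.43, 169.43], [-51.17, 129.36], [1.28, 143.12], [-76.62, 256.62], [0, 156.53], [-152.29, 152.29]. Speed limits (degrees/s): [136.94, 136.94, 159.86, 180, 180, 180].

INTERFACE

Orientations are given as [roll, pitch, yaw] about the fixed x, y, z axes, in that order (R = Rz(yaw) Ry(pitch) Rx(roll)).
In Python, from bench import * gives the robot as it stands. The module is installed in compiled form; this text tells all that it offers.
- The arm moves only by the tool apply_moves, never from a script. Its argument "targets" is text: rows parted by semicolons, each of 7 numbers parted by spaces: the turn, a rotation vector about the tool's x, y, z in rad, then the shift along the tool's x, y, z in cm, then the finger opening in cm, from 0 to 8.54. A call has exactly 5 rows; each row is the pose to reach, as a shift and turn from the pose commanded when the call began, along the tool's axes at that moment; what a row does not reach only later rows make up. A row lasts 1/10 s, in which the tool goes at most 50 mm and 8.59 degrees, less where a joint would pass 70% of its speed; a pose out of reach is approached as far as the arm can. A call with a gripper value outside its range is refused whole. The fingers move at their own pace and stop on an object; "force" is the grip in N (left out, the last holds). Time passes only in rows, so rows that repeat a pose let the fingers close, or fill a call up. It gives the time, the measured TCP pose, the force and the opening at its end, in the units of the state.
- sense(): the state, without advancing time (a new reading comes with each control period).
- snapshot(name): name is "scene" or "top" or "wrist"; returns the picture (400x640x3 uint8, red, green, blue); there is no depth.
- camera_model(name): a dict with "fx", "fy", "cx", "cy" (pixels), "position" and "attitude" of the camera in the world; the wrist camera has in their place "T_tool_cam" (4x4, takes a point from camera to tool coordinates, whose origin is the TCP and whose axes are the tool frame's). Camera axes: x right, y up, looking along -z (the intrinsics and any distortion apply to the point x, -y, -z); pixel columns grow to the right and rows downward; lengths in mm; the calibration is good to about 2 mm. The wrist camera is an equidistant fisheye: a pixel r from the principal point sees the ray r / f radians off the axis. A picture is of the moment at which its call begins: read the wrist's pose just before it. camera_model takes no time and is no camera call.
- hand_in(): hands the job in, once; it reports no verdict.
Trained networks look in the newest picture that a camera, given by its name, has taken for a name from the list of things; names that differ only in an ending like _2 or _b are one class to them, and where a whole thing is asked for, a point or a joint stands for the part that bears it (a point fixed in the world has none). Each returns a list of dicts, best first, with "confidence" (0 to 1); they miss things now and then, are a little off and sometimes report something else, mostly with a low value. They report only what shows in the picture. A call takes as long as a camera call. They do not tell look-alikes from the thing itself.
- recognise(camera, query): "at" ([row, column] in pixels, amid what is visible of it).
- place_of(camera, query): "at" ([row, column] in pixels: a listed point, or the origin of a listed thing).
The state is a dict: "time": time; "joint_pos": joint angles; "qd": joint speeds; "joint_efforts": joint torques, N m; "tool_pos": TCP position; "tcp_rot": TCP orientation; "ft_force": force on the tool from outside, world axes, zero at the start; "wrist_torque": the same for the moment, N m; "finger_gap": finger opening in mm.
Only numpy, scipy, OpenCV 4.12 (cv2) and the standard library are available. Lean on these libraries where they do the work, as an engineer would, in place of code of your own. Each camera call takes 0.05 s, during which the arm holds its last target. There are 200 camera calls.

TASK

Stand the loose ink tank in the pocket on top of the price-tag printer and let go of it, then swing the clamp lever over and press its handle down until the foot has driven the tank fully home on the pocket floor, and leave it clamped. Feel for the point where it stops and do not force it: neither the tank nor the printer may be pressed hard. Leave the bottles, the ring cone and the pin tray where they are.

Things in the scene. Friction and masses are not known exactly. Their poses are not given: they have to be found in the camera images.
- tank_center (a point): centre (half-way up) of the loose ink tank: an upright black plastic block, 60 mm long (its x), 30 mm wide (its y), 55 mm high (z up), with a pale paper label on both long sides; 80 to 170 g; stands on the table at the start. Both ends are alike; it may go in either way round.
- dock (a point): centre of the pocket's floor, on top of the tag printer. z is up, x points from the pocket to the clamp's hinge. A sprung brass plate holds a tank set down on it 8 mm above this floor (stably, 14 mm deep in the pocket); it pushes back with 3 N at first, 7 N when the tank is home, flat on the floor, its centre 27.5 mm above this point.
- rim (a point): centre of the pocket's mouth, 22 mm above its floor; same axes as dock. The pocket is 62.4 mm long (x) by 32.4 mm wide (y), with a 3 mm chamfer at the mouth, in a white raised collar 84 x 54 mm outside. The collar stands on the printer's low grey housing (210 mm along x, 100 mm wide, 45 mm high), which is fixed to the table.
- hinge (a point): the clamp's hinge pin between two steel cheeks on the printer, 95 mm along +x of the dock and 80 mm above it; same axes as the dock. The clamp turns about its y axis.
- handle (a point): middle of the clamp's handle: a black cylinder 22 mm in diameter, 40 mm long, lying along y across the end of the steel clamp arm (16 mm wide, 10 mm thick), 165 mm from the hinge pin. Its x axis points along the arm to the hinge. It can be pinched by its two flat ends (40 mm apart) or pushed.
- spindle (a point): point on the clamp arm's middle line, 95 mm from the hinge, same axes as the handle. Here the arm carries a rubber-tipped foot, 18 mm in diameter, whose tip lies 19 to 31 mm from this point on the side that faces down when the clamp is closed: its screw is set differently each time. Closed, it presses on the tank's top over the pocket's centre.
- clamp (a joint): clamp angle, rad: 0 = arm level over the pocket; about 1.6 to 1.8 at the start, standing up and leaning away from the pocket. It falls as the clamp closes. The stiff hinge stays where it is left: about 6 N at the handle moves it, about 10 N at the end against the spring. The tank is home anywhere from -0.07 to 0.07, as the foot is set: there the resistance rises steeply.
- bottle_a: closed pale, milky water bottle, 64 mm in diameter, 205 mm high, origin at its foot; leave alone
- bottle_b: a second such bottle; leave alone
- ring_cone: pale wooden ring cone, 64 mm wide foot, 78 mm high, origin at its foot; leave alone
- tray_center (a point): centre of a wooden tray of pins, 120 (x) x 160 (y) x 22 mm; leave alone
Things that resemble listed ones, but are neither listed nor needed, are in the scene too. There is more than one size of the part that bears tank_center; the job needs the largest.

How it is judged:
By the outcome, as a careful person would: the job done as asked, in the order asked, and still so for the second after the job is handed in, with the robot touching nothing.
It also fails if it takes over 67 s, if anything falls off the work surface, if the arm or the gripper's body presses on something with over 40 N, if the wrist force passes 120 N, or if a joint passes its speed limit or range.

## Working session

There is one attempt and no reset: what is moved stays moved. The work goes in short steps, Python scripts to look and compute and a tool call to move; the robot and the scene stay as the last step left them, time stands still between calls to the robot, and variables do not carry over. Pictures are saved under pics/ and viewed, about 8 in all and at most 12, crops included, and the job is handed in when it is done.

Besides the shell and the picture viewer there is one more tool, called after "Emit:" by a JSON object that holds its "method" and its "body". apply_moves: Moves the arm, as the interface text tells. Its arguments: {"type":"object","properties":{"targets":{"type":"string"},"force":{"type":"number"}},"required":["targets"]}

```bash
mkdir -p pics
cat > h.py <<'E'
from bench import *
import numpy as np, cv2
from scipy.spatial.transform import Rotation as R
def save(n,im,s=1): cv2.imwrite(f'pics/{n}.png',cv2.resize(im[:,:,::-1],None,fx=s,fy=s,interpolation=cv2.INTER_CUBIC))
E
python3 - <<'E'
from h import *
a=snapshot("scene");b=snapshot("top")
save("scene",a);save("top",b)
for c in("scene","top","wrist"):print(camera_model(c))
for q in("tank_center","dock","rim","hinge","handle","spindle"):
  for c in("scene","top"):
    print(q,c,[(np.round(d["at"]).tolist(),round(d["confidence"],2)) for d in place_of(c,q)][:5])
print(sense())
E
```

```text
{'fx': 460.97924841034217, 'fy': 460.97924841034217, 'cx': 318.1413663774904, 'cy': 195.47654686722728, 'position': array([1117.75048031, -672.85551094, 1088.98519615]), 'attitude': array([40.76240467,  0.85994444, 36.42458491])}
{'fx': 388.0208475369519, 'fy': 388.0208475369519, 'cx': 318.82143034727545, 'cy': 211.04260824377718, 'position': array([ 434.29641018,  -35.53437711, 1170.36474436]), 'attitude': array([  8.79256364,   1.18848791, -90.15829852])}
{'fx': 309.70691628693146, 'fy': 309.70691628693146, 'cx': 316.52006052044754, 'cy': 191.65082302691118, 'T_tool_cam': array([[ 9.99999891e-01, -1.82994432e-04, -4.30559815e-04,
         4.96547440e-01],
       [-3.10046245e-04, -9.48423527e-01, -3.17005864e-01,
        -8.11514876e+01],
       [-3.50342750e-04,  3.17005963e-01, -9.48423480e-01,
        -1.43130540e+02],
       [ 0.00000000e+00,  0.00000000e+00,  0.00000000e+00,
         1.00000000e+00]])}
tank_center scene [([245.0, 242.0], 0.97), ([278.0, 224.0], 0.63), ([232.0, 266.0], 0.5)]
tank_center top [([249.0, 394.0], 0.85), ([243.0, 420.0], 0.54), ([245.0, 360.0], 0.47)
[... 406 characters left out ...]
), ([248.0, 392.0], 0.47)]
{'time': 0.7, 'joint_pos': array([-6.91227914e+01,  7.46808538e+00,  8.52662212e+01, -1.46427563e-03,
        8.72613995e+01, -4.89340300e+00]), 'qd': array([ 0.01271551,  0.00124436,  0.03422805, -0.02318623, -0.07804339,
        0.02976461]), 'joint_efforts': array([ 1.57258473e-03, -5.69129920e+01, -5.00756872e+01, -9.35502385e-05,
        7.88711768e-04, -6.81435699e-05]), 'tool_pos': array([ 260.87706568, -540.33954065,  231.33951811]), 'tcp_rot': array([ 1.79998176e+02, -4.15357767e-03, -6.42293184e+01]), 'ft_force': array([-0.66347459,  0.60734869,  0.13599493]), 'wrist_torque': array([-0.01356224,  0.03125818, -0.04685565]), 'finger_gap': 85.24500846615629}
```

View pics/scene.png

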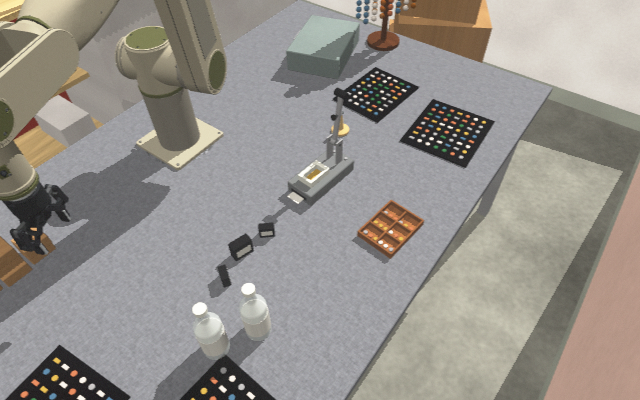

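View pics/top.png

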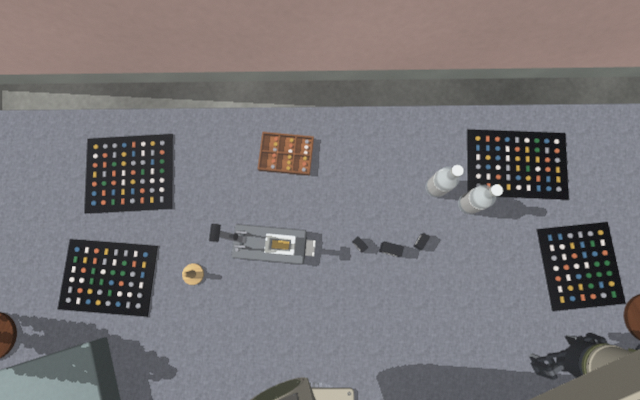

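The scene picture shows three black blocks: (246,241), (230,266) and (276,224). In the top picture they are at (248,392), (244,360) and (242,421). The middle one looks largest. The printer pocket is at top (243,280), with its handle at (231,214). Next I triangulate and take a close crop.

```bash
cat >> h.py <<'E'
def ray(c,px,st=None):
    m=camera_model(c); v,u=px
    x=(u-m["cx"])/m["fx"]; y=(v-m["cy"])/m["fy"]
    if c=="wrist":
        T=m["T_tool_cam"]; r=np.hypot(x,y); k=np.sin(r)/r if r>1e-9 else 1
        d=np.array([x*k,-y*k,-np.cos(r)]); Rt=R.from_euler("xyz",st["tcp_rot"],degrees=True).as_matrix()
        return st["tool_pos"]+Rt@T[:3,3], Rt@T[:3,:3]@d
    d=np.array([x,-y,-1.]); M=R.from_euler("xyz",m["attitude"],degrees=True).as_matrix()
    return m["position"],M@d
def onz(c,px,z,st=None):
    o,d=ray(c,px,st); return o+d*(z-o[2])/d[2]
def proj(c,p,st=None):
    m=camera_model(c)
    if c=="wrist":
        T=m["T_tool_cam"]; Rt=R.from_euler("xyz",st["tcp_rot"],degrees=True).as_matrix()
        q=T[:3,:3].T@(Rt.T@(np.array(p)-st["tool_pos"])-T[:3,3])
        r=np.hypot(q[0],q[1]); th=np.arctan2(r,-q[2]); return m["cy"]-q[1]/r*th*m["fy"], m["cx"]+q[0]/r*th*m["fx"]
    M=R.from_euler("xyz",m["attitude"],degrees=True).as_matrix()
    q=M.T@(np.array(p)-m["position"]); return m["cy"]+m["fy"]*q[1]/q[2], m["cx"]-m["fx"]*q[0]/q[2]
def tri(rs):
    A=0;b=0
    for o,d in rs:
        d=d/np.linalg.norm(d);P=np.eye(3)-np.outer(d,d);A=A+P;b=b+P@o
    p=np.linalg.solve(A,b); return p,[np.linalg.norm((np.eye(3)-np.outer(d,d)/(d@d))@(p-o)) for o,d in rs]
E
python3 - <<'E'
from h import *
for n,s,t in [("big",(245,242),(249,392)),("s1",(230,266),(244,360)),("s2",(276,224),(242,421)),("dock",(176,312),(244,276)),("rim",(170,313),(240,278)),("hinge",(141,334),(238,242)),("handle",(91,344),(231,214)),("spindle",(116,337),(236,225))]:
    p,e=tri([ray("scene",s),ray("top",t)]); print(n,p.round(),np.round(e,1))
a=snapshot("scene")[205:300,190:300];b=snapshot("top")[215:280,200:440]
A=cv2.resize(a,None,fx=4,fy=4,interpolation=cv2.INTER_CUBIC);B=cv2.resize(b,None,fx=3.3,fy=3.3,interpolation=cv2.INTER_CUBIC)
W=np.zeros((A.shape[0]+B.shape[0],max(A.shape[1],B.shape[1]),3),np.uint8);W[:A.shape[0],:A.shape[1]]=A;W[A.shape[0]:,:B.shape[1]]=B
save("crop1",W)
print(W.shape)
E
```

```text
big [ 499. -222.   35.] [3.3 3.3]
s1 [ 513. -134.   19.] [0.1 0.1]
s2 [ 519. -314.   15.] [0.2 0.2]
dock [508. 107.  37.] [7.6 7.6]
rim [517.  98.  77.] [5.7 5.7]
hinge [523. 193. 127.] [1. 1.]
handle [528. 224. 294.] [3.5 3.5]
spindle [519. 216. 208.] [3.5 3.5]
(594, 792, 3)
```

View pics/crop1.png

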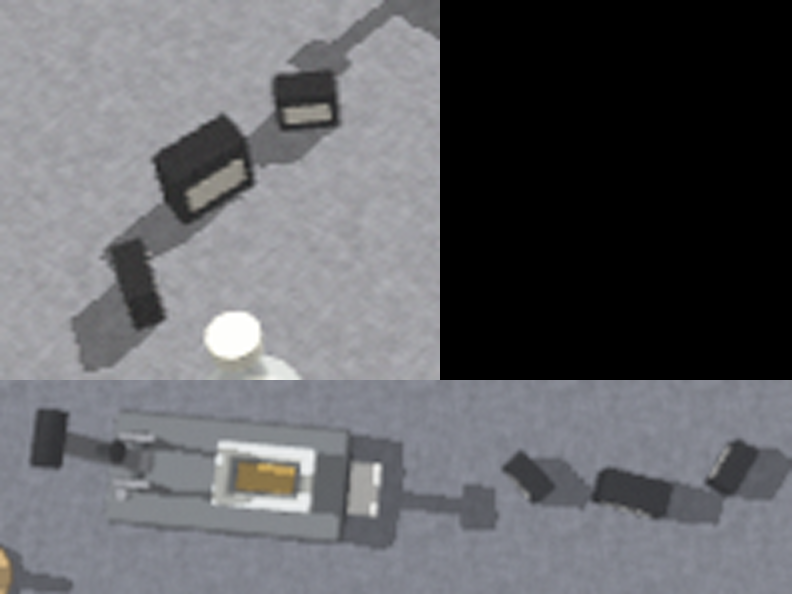

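The crop confirms that the middle block (scene 246,241; top 248,392) is the largest tank. The other two are clearly smaller. Next I plan the approach.

```bash
cat >> h.py <<'E'
def go(p,e,st=None):
    "tool-frame rotvec (rad) + shift (cm) from now to pose p, euler e"
    st=st or sense(); A=R.from_euler("xyz",st["tcp_rot"],degrees=True)
    r=(A.inv()*R.from_euler("xyz",e,degrees=True)).as_rotvec(); s=A.inv().apply(np.array(p,float)-st["tool_pos"])/10
    print("turn",r.round(4),"shift",s.round(3),"| deg",np.degrees(np.linalg.norm(r)).round(1),"mm",(10*np.linalg.norm(s)).round(1))
E
python3 - <<'E'
from h import *
for q in ("bottle_a","ring_cone"):
  for d in place_of("top",q): print(q,d["confidence"],onz("top",d["at"],0).round())
go([499,-222,190],[180,0,-15])
E
```

```text
bottle_a 0.8 [ 678. -362.    0.]
bottle_a 0.74 [ 639. -470.    0.]
bottle_a 0.52 [532. 271.   0.]
ring_cone 0.6 [420. 365.   0.]
turn [ 0.     -0.     -0.8592] shift [-18.314 -35.281   4.132] | deg 49.2 mm 399.7
```

Emit:
{"method": "apply_moves", "body": {"targets": "0 0 -0.15 -4 -3 0 8.5; 0 0 -0.3 -7 -7 0 8.5; 0 0 -0.45 -9.5 -11 1 8.5; 0 0 -0.6 -12 -15 2 8.5; 0 0 -0.75 -14 -19 3 8.5"}}

```text
time: 1.4
tool_pos: [371.7, -329.9, 201.3]
tcp_rot: [180.0, -0.0, -20.9]
ft_force: [-0.4, 0.3, 0.3]
finger_gap: 84.9
```

Run:
```python
from h import *
print(sense()["tool_pos"],sense()["tcp_rot"]);go([499,-225,190],[180,0,-15])
```

```text
[ 371.72385474 -329.89458869  201.2912626 ] [ 1.79984460e+02 -4.37900200e-02 -2.09233687e+01]
turn [ 0.0003 -0.0007 -0.1034] shift [  8.141 -14.343   1.131] | deg 5.9 mm 165.3
```

Emit:
{"method": "apply_moves", "body": {"targets": "0 0 -0.1 3 -4 0.5 8.5; 0 0 -0.1 6 -8 1 8.5; 0 0 -0.1 8 -12 1 8.5; 0 0 -0.1 8.1 -14 1 8.5; 0 0 -0.1 8.1 -14 1 8.5"}}

```text
time: 1.9
tool_pos: [498.7, -228.0, 191.1]
tcp_rot: [-180.0, 0.0, -15.3]
ft_force: [-0.6, -0.7, -0.3]
finger_gap: 84.8
```

Run:
```python
from h import *
s=sense();print(s["tool_pos"],s["tcp_rot"]);w=snapshot("wrist");save("w1",w,1.25)
np.save("w1.npy",w)
for q in ("tank_center","dock","rim","hinge"):
  for d in place_of("wrist",q): print(q,np.round(d["at"]),d["confidence"].__round__(2),onz("wrist",d["at"],27.5 if q[0]=='t' else 60,s).round(1))
```

```text
[ 498.72043607 -227.95196057  191.10512083] [-1.79953033e+02  1.46164081e-02 -1.53069444e+01]
tank_center [238. 359.] 0.93 [ 524.2 -314.1   27.5]
tank_center [ 77. 307.] 0.73 [ 515.3 -133.1   27.5]
tank_center [166. 316.] 0.58 [ 500.2 -222.2   27.5]
```

View pics/w1.png

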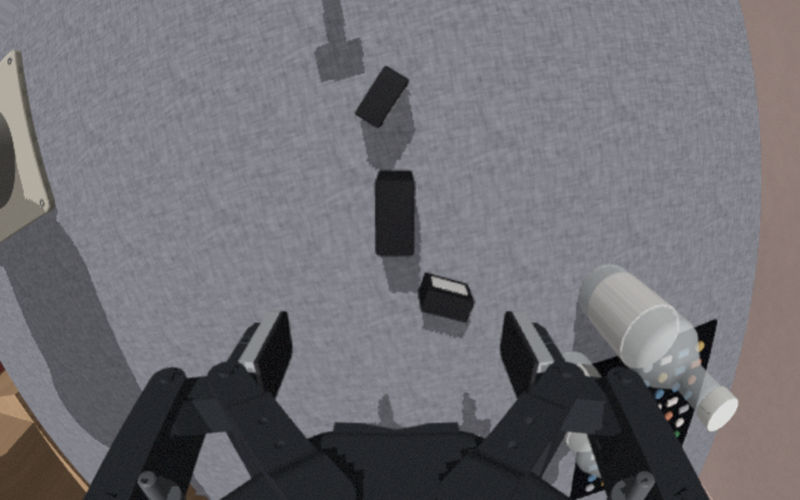

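The wrist picture shows the big tank upright at viewer (213,395). It is nearly aligned with the tool. One smaller tank is above it at (97,382) and the other below at (297,446). I refine the pose by fitting a silhouette.

```bash
cat >> h.py <<'E'
from scipy.optimize import minimize
from itertools import product
def fitbox(w,st,x0,thr=45):
    g=w.max(2); u0=np.array(proj("wrist",[x0[0],x0[1],27.5],st)); S=4
    r0,c0=(u0-45).astype(int); m=cv2.resize(g[r0:r0+90,c0:c0+90],None,fx=S,fy=S,interpolation=cv2.INTER_LINEAR)<thr
    n,lab=cv2.connectedComponents(m.astype(np.uint8)); m=lab==lab[180,180]
    def cost(v):
        c,s=np.cos(np.radians(v[2])),np.sin(np.radians(v[2]))
        P=[proj("wrist",[v[0]+c*a-s*b,v[1]+s*a+c*b,z],st) for a,b,z in product((-30,30),(-15,15),(0,55))]
        Q=np.array([[(p[1]-c0+.5)*S-.5,(p[0]-r0+.5)*S-.5] for p in P],np.float32)
        k=np.zeros(m.shape,np.uint8);cv2.fillConvexPoly(k,cv2.convexHull((Q*16).round().astype(np.int32)),1,shift=4)
        return (k.astype(bool)^m).sum()/m.sum()
    return minimize(cost,x0,method="Nelder-Mead",options=dict(initial_simplex=np.array([x0]*4)+np.array([[0,0,0],[6,0,0],[0,6,0],[0,0,8]])))
E
python3 - <<'E'
from h import *
s=sense();w=np.load("w1.npy")
for t in (35,45,55): r=fitbox(w,s,[500,-222,75],t);print(t,r.x.round(1),r.fun.round(3))
g=w.max(2);print(g[125:215:6,316])
E
```

```text
35 [ 501.2 -224.3   87.5] 292.23
45 [ 496.3 -229.9   75.5] 0.118
55 [ 496.4 -229.4   74.9] 0.083
[ 88 121  35  28  37  36  31  36  35  34  34  36  35  33  94]
```

Run:
```python
from h import *
s=sense();w=np.load("w1.npy");g=w.max(2)
for t in (60,65): r=fitbox(w,s,[500,-222,75],t);print(t,r.x.round(1),r.fun.round(3))
print(g[195:235:2,316]);print(g[130:150,316]);print(g[170,292:342])
for v in ([496.4,-229.4,75],[499,-223,75]):
  c,q=np.cos(np.radians(v[2])),np.sin(np.radians(v[2]))
  for a,z in ((30,0),(30,55),(-30,55),(-30,0)): print(v,a,z,np.round(proj("wrist",[v[0]+c*a,v[1]+q*a,z],s),1))
```

```text
Traceback (most recent call last):
  File "h.py", line 46, in fitbox
    return minimize(cost,x0,method="Nelder-Mead",options=dict(initial_simplex=np.array([x0]*4)+np.array([[0,0,0],[6,0,0],[0,6,0],[0,0,8]])))
  File "h.py", line 42, in cost
    P=[proj("wrist",[v[0]+c*a-s*b,v[1]+s*a+c*b,z],st) for a,b,z in product((-30,30),(-15,15),(0,55))]
       ~~~~^^^^^^^^^^^^^^^^^^^^^^^^^^^^^^^^^^^^^^^^^^
  File "h.py", line 17, in proj
    m=camera_model(c)
ValueError: time passes only in moves, steps and waits
```

```bash
sed -i 's/^import numpy/import functools\ncamera_model=functools.cache(camera_model)\nimport numpy/' h.py
python3 - <<'E'
from h import *
s=sense();w=np.load("w1.npy");g=w.max(2)
for t in (50,60): r=fitbox(w,s,[500,-222,75],t);print(t,r.x.round(1),r.fun.round(3))
print(g[195:235:2,316]);print(g[130:150,316]);print(g[170,292:342])
for v in ([496.4,-229.4,75],[499,-223,75]):
  c,q=np.cos(np.radians(v[2])),np.sin(np.radians(v[2]))
  for a,z in ((30,0),(30,55),(-30,55),(-30,0)): print(v,a,z,np.round(proj("wrist",[v[0]+c*a,v[1]+q*a,z],s),1))
E
```

```text
50 [ 496.7 -229.4   73.2] 0.098
60 [ 497.  -229.4   74.2] 0.071
[ 34  35  33  31  33  70  88  94  98  92  94  93  95  93  94  98  96  94
  96 102]
[107 121 135 137 135 114  75  35  28  25  27  29  21  28  29  36  36  39
  37  37]
[139 139 142 146 148 146 144 127  52  34  32  37  34  38  33  34  33  30
  33  40  32  36  36  37  38  35  37  36  35  34  34  39  32  35  39  38
  31  33  32  55  81  93 119 131 139 141 139 137 134 135]
[496.4, -229.4, 75] 30 0 [136.6 315.2]
[496.4, -229.4, 75] 30 55 [145.3 315. ]
[496.4, -229.4, 75] -30 55 [206.7 315.7]
[496.4, -229.4, 75] -30 0 [189.1 315.8]
[499, -223, 75] 30 0 [130.3 315.9]
[499, -223, 75] 30 55 [137.9 315.8]
[499, -223, 75] -30 55 [200.  316.5]
[499, -223, 75] -30 0 [183.3 316.5]
```

Run:
```python
from h import *
go([498.5,-222.2,75],[200,0,-15.5]);go([498.5,-222.2,25],[200,0,-15.5])
```

```text
turn [ 0.3494 -0.0004 -0.0018] shift [-0.087 -0.954 11.637] | deg 20.0 mm 116.8
turn [ 0.3494 -0.0004 -0.0018] shift [-0.087 -0.956 16.637] | deg 20.0 mm 166.7
```

Emit:
{"method": "apply_moves", "body": {"targets": "0.1 0 0 0 -0.95 4 6.5; 0.24 0 0 -0.09 -0.95 8 6.5; 0.3494 0 0 -0.09 -0.95 11.6 6.5; 0.3494 0 0 -0.09 -0.95 14.5 6.5; 0.3494 0 0 -0.09 -0.95 16.6 6.5"}}

```text
time: 2.65
tool_pos: [496.7, -222.5, 22.5]
tcp_rot: [-159.9, 0.2, -15.8]
ft_force: [0.4, 0.5, 0.1]
finger_gap: 64.9
```

Emit:
{"method": "apply_moves", "body": {"targets": "0 0 0 0 0 0 6.5; 0 0 0 0 0 0 3.5; 0 0 0 0 0 0 2.5; 0 0 0 0 0 0 2.5; 0 0 0 0 0 0 2.5", "force": 35}}

```text
time: 3.15
tool_pos: [500.3, -222.3, 27.5]
tcp_rot: [-160.1, -0.2, -15.5]
ft_force: [-1.4, -1.9, 7.3]
finger_gap: 29.7
```

Run:
```python
from h import *
s=sense();print(s);go(s["tool_pos"]+[0,0,125],s["tcp_rot"]);
```

```text
{'time': 3.15, 'joint_pos': array([-41.33872125,  16.85969152,  99.49972112,  18.76019243,
        73.31641559, -32.81933663]), 'qd': array([ 0.0816215 ,  0.04038351,  0.01670832, -0.01649061,  0.05919791,
        0.07539831]), 'joint_efforts': array([ 1.35577261e+00, -5.32228446e+01, -3.85797429e+01,  2.15593480e+00,
        9.39036123e-01, -2.56516953e-02]), 'tool_pos': array([ 500.3434595 , -222.28774936,   27.4542828 ]), 'tcp_rot': array([-160.08192167,   -0.19791352,  -15.51472671]), 'ft_force': array([-1.41903577, -1.88087161,  7.27487654]), 'wrist_torque': array([-0.03297717,  0.28022272,  0.05081412]), 'finger_gap': 29.746879085457334}
turn [0. 0. 0.] shift [  0.043  -4.258 -11.752] | deg 0.0 mm 125.0
```

Emit:
{"method": "apply_moves", "body": {"targets": "0 0 0 0 -0.7 -2 2.5; 0 0 0 0 -1.8 -5 2.5; 0 0 0 0 -3 -8.5 2.5; 0 0 0 0 -4.2 -11.7 2.5; 0 0 0 0 -4.2 -11.7 2.5"}}

```text
time: 3.65
tool_pos: [501.9, -223.8, 156.3]
tcp_rot: [-160.2, -0.6, -15.5]
ft_force: [0.5, -0.6, -0.6]
finger_gap: 29.4
```

Run:
```python
from h import *
s=sense();print(s["tool_pos"],s["tcp_rot"],s["ft_force"],s["finger_gap"]);go([515,0,190],[200,0,-8])
```

```text
[ 501.94348272 -223.76755683  156.32567936] [-160.22175992   -0.57076746  -15.50033885] [ 0.49462552 -0.64259595 -0.60014546] 29.438483196306656
turn [ 0.0045 -0.0539 -0.1197] shift [ -4.688 -21.775   4.202] | deg 7.5 mm 226.7
```

Emit:
{"method": "apply_moves", "body": {"targets": "0 -0.01 -0.02 -1 -4.5 0.8 2.5; 0 -0.025 -0.06 -2 -9 1.7 2.5; 0 -0.04 -0.1 -3 -14 2.6 2.5; 0 -0.054 -0.12 -4 -18.5 3.4 2.5; 0 -0.054 -0.12 -4.7 -21.8 4.2 2.5"}}

```text
time: 4.15
tool_pos: [512.2, 4.9, 185.5]
tcp_rot: [-159.9, 0.5, -7.9]
ft_force: [1.0, 0.3, -0.7]
finger_gap: 29.5
```

Emit:
{"method": "apply_moves", "body": {"targets": "0 0 0 0 0 0 2.5; 0 0 0 0 0 0 2.5; 0 0 0 0 0 0 2.5; 0 0 0 0 0 0 2.5; 0 0 0 0 0 0 2.5"}}

```text
time: 4.65
tool_pos: [512.2, 1.0, 184.5]
tcp_rot: [-159.9, 0.6, -8.1]
ft_force: [-0.3, -0.2, -0.9]
finger_gap: 29.3
```

Run:
```python
from h import *
s=sense();print(s["tool_pos"],s["tcp_rot"],s["ft_force"],s["finger_gap"]);w=snapshot("wrist");np.save("w2.npy",w);save("w2",w,1.25)
import pickle;pickle.dump(s,open("s2.pkl","wb"))
for q,z in (("dock",45),("rim",67),("hinge",125),("handle",290),("spindle",220)):
  for d in place_of("wrist",q): print(q,np.round(d["at"]),d["confidence"].__round__(2),onz("wrist",d["at"],z,s).round(1))
```

```text
[512.23569756   1.01069076 184.45496325] [-159.94908028    0.58160846   -8.10567009] [-0.33779124 -0.24292993 -0.87819848] 29.307695927388682
dock [132. 306.] 0.89 [513.4  96.3  45. ]
rim [126. 304.] 0.94 [513.  97.  67.]
hinge [  2. 293.] 0.94 [518.9 194.5 125. ]
```

View pics/w2.png

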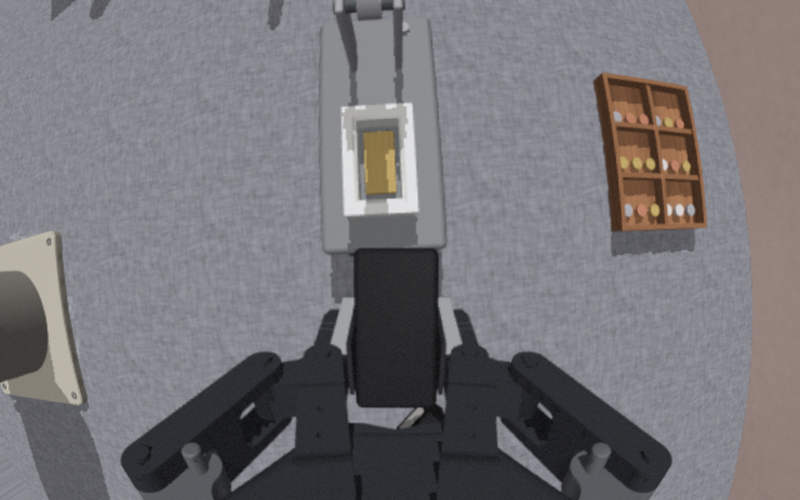

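The picture shows the tank held between the pads, top face at viewer rows 250–406 and columns 355–438. The pocket, with its brass plate, is at about (160,380), and the cheeks are at the top (0–70, 340–400). The pocket is empty. I fit the collar and the held tank's top face.

Run:
```python
from h import *
import pickle
s=pickle.load(open("s2.pkl","rb"));w=np.load("w2.npy").astype(int)
S=4
def run(mask,r0,c0,dims,x0,free):
    def cost(v):
        z0,z1=dims[2],dims[3]+(v[3] if free else 0)
        c,q=np.cos(np.radians(v[2])),np.sin(np.radians(v[2]))
        P=[proj("wrist",[v[0]+c*a-q*b,v[1]+q*a+c*b,z],s) for a,b,z in product((-dims[0]/2,dims[0]/2),(-dims[1]/2,dims[1]/2),(z0,z1))]
        Q=np.array([[(p[1]-c0+.5)*S-.5,(p[0]-r0+.5)*S-.5] for p in P],np.float32)
        k=np.zeros(mask.shape,np.uint8);cv2.fillConvexPoly(k,cv2.convexHull((Q*16).round().astype(np.int32)),1,shift=4)
        return (k.astype(bool)^mask).sum()/mask.sum()
    n=len(x0);X=np.array([x0]*(n+1),float)
    for i in range(n): X[i+1,i]+=6
    r=minimize(cost,x0,method="Nelder-Mead",options=dict(initial_simplex=X));print(r.x.round(2),round(r.fun,3))
# collar: bright
r0,c0=70,255
c=cv2.resize(w[r0:r0+120,c0:c0+100].astype(np.float32),None,fx=S,fy=S)
m=((c.min(2)>165)).astype(np.uint8)
cn=max(cv2.findContours(m,cv2.RETR_EXTERNAL,cv2.CHAIN_APPROX_NONE)[0],key=cv2.contourArea)
mm=np.zeros_like(m);cv2.fillConvexPoly(mm,cv2.convexHull(cn),1);print(mm.sum()/16)
np.set_printoptions(suppress=True)
print("rect",cv2.minAreaRect(cn))
for z in (62,67,72): run(mm>0,r0,c0,(84,54,45,z),[513,97,83],False)
run(mm>0,r0,c0,(84,54,45,67),[513,97,83,0],True)
# tank top corners
for p in ((200,285),(200,350.5),(325,350),(324,283.5)): print(onz("wrist",p,s["tool_pos"][2]+27.5,s).round(1))
g=w.max(2);print(g[192:206,318],g[318:332,318],g[260,276:292],g[260,342:358])
# inner opening dims
print(w[120,268:340].min(1)); print(w[78:180,305].min(1))
```

```text
5292.8125
rect ((190.75393676757812, 228.40603637695312), (353.7784118652344, 243.29397583007812), 86.93350982666016)
[512.14 100.25  83.22] 0.06
[512.12  99.31  85.36] 0.038
[512.05  98.34  84.68] 0.042
[512.37  99.51  85.13  -0.76] 0.037
[502.7  29.7 212. ]
[531.   25.7 212. ]
[523.5 -31.6 212. ]
[493.2 -26.9 212. ]
[101 101 103 103 101  95  64  43  38  40  46  47  48  49] [ 39  39  41  40  41  37  40  50 111 146 147 148 146 141] [166 164 159 136  68  46  42  32  26  33  36  41  42  42  40  46] [ 46  45  42  43  40  36  32  18  34  41  48  65 135 160 162 164]
[139 138 138 139 142 170 220 224 223 206 198 213 214 212 181 176 185 171
 113 100  96  94  90  85  95  76  72  70  71  74  73  70  72  70  71  69
  71  68  70  74  72  74  79  96 102 104 101  97  98  95  98 118 165 197
 201 212 221 223 224 224 223 224 223 207 176 144 140 140 142 139 139 140]
[139 139 140 139 143 154 168 169 170 170 169 170 172 168 167 166 156 126
 114 111 112 111 110 105  96  95  93  72  71  68  68  70  70  71  70  70
  71  69  72  69  72  71  68  71  71  70  70  72  73  72  74  72  74  71
  72  72  74  76  75  73  73  72  73  70  73  75  72  72  73  72  73  74
  72  73  72  71  59  79  96  96 103 128 144 151 161 172 173 172 173 173
 173 171 151 130 111 103  98  97  97  97  96  98]
```

Run:
```python
from h import *
import pickle
s=pickle.load(open("s2.pkl","rb"));w=np.load("w2.npy").astype(int)
for h in (27.5,24,21):
    z=s["tool_pos"][2]+h
    f,n,l,r=[onz("wrist",p,z,s) for p in ((198.4,318),(325.8,318),(260,279.8),(260,353.8))]
    print(h,np.linalg.norm(f-n).round(1),np.linalg.norm(l-r).round(1),((f+n)/2).round(1),((l+r)/2).round(1),f.round(1),n.round(1))
R0=R.from_euler("xyz",s["tcp_rot"],degrees=True);print("grasp pt",(s["tool_pos"]-19*R0.as_matrix()[:,2]).round(1))
c,q=np.cos(np.radians(85)),np.sin(np.radians(85))
for a,b,z,t in ((42,0,67,"far top"),(34.2,0,67,"far chamf"),(31.2,0,64,"far in"),(-31.2,0,64,"near in"),(-34.2,0,67,"near chamf"),(-42,0,67,"near top"),(-42,0,45,"near bot"),(0,27,67,"L"),(0,16.2,64,"Lin"),(0,-16.2,64,"Rin"),(0,-27,67,"R")):
    print(t,np.round(proj("wrist",[512.2+c*a-q*b,99.3+q*a+c*b,z],s),1))
print(w[60:185,303].min(1)); print(w[126,265:340].min(1))
```

```text
27.5 58.7 32.7 [513.   -0.7 212. ] [512.7   1.4 212. ] [517.1  28.4 212. ] [508.9 -29.8 212. ]
24 60.2 33.6 [512.8  -1.4 208.5] [512.6   0.7 208.5] [517.1  28.4 208.5] [508.6 -31.2 208.5]
21 61.5 34.3 [512.7  -2.1 205.5] [5.125e+02 2.000e-01 2.055e+02] [517.   28.4 205.5] [508.4 -32.5 205.5]
grasp pt [511.5  -5.5 202.3]
far top [ 82.1 300.9]
far chamf [ 89.6 301.2]
far in [ 93.6 301.5]
near in [157.6 304.6]
near chamf [160.4 304.6]
near top [168.9 305. ]
near bot [171.1 306.1]
L [125.9 273.9]
Lin [125.9 285.7]
Rin [123.8 320.3]
R [122.4 331.9]
[139 141 139 138 140 140 140 139 137 140 139 139 139 140 139 142 140 138
 139 139 139 139 144 152 168 169 168 170 170 168 170 168 168 165 157 128
 113 111 112 111 111 103  95  95  94  82  70  70  73  75  72  73  72  74
  74  71  72  72  69  72  69  73  70  70  69  72  70  73  71  73  72  74
  73  72  72  74  74  73  73  72  72  73  76  73  75  73  75  70  72  74
  73  73  73  74  61  80  97  95  99 122 139 147 156 172 174 175 175 174
 173 173 162 134 111 104  96  98  95  95  98  96  97  95  97  97  95]
[139 140 137 140 138 139 138 140 169 208 222 224 225 224 224 224 223 213
 199 188 171 125 102  94  92  90  93 100  74  71  70  71  75  73  73  71
  70  73  70  74  73  72  75  91 105 107 103 104 105 106  96  88  93  95
 109 166 204 202 207 218 223 223 224 224 224 223 214 192 147 140 140 141
 141 141 140]
```

Run:
```python
from h import *
go([511.6,100.2,165],[-160.08,-.2,-5]);go([511.6,100.2,112],[-160.08,-.2,-5])
```

```text
turn [-0.0026 -0.0057 -0.0542] shift [-1.425 -8.459  5.203] | deg 3.1 mm 100.3
turn [-0.0026 -0.0057 -0.0542] shift [-1.374 -6.642 10.182] | deg 3.1 mm 122.3
```

Emit:
{"method": "apply_moves", "body": {"targets": "0 0 -0.02 -0.7 -3 1.8 2.5; -0.0026 -0.0057 -0.0542 -1.2 -6 3.6 2.5; -0.0026 -0.0057 -0.0542 -1.42 -8.46 5.2 2.5; -0.0026 -0.0057 -0.0542 -1.4 -7.5 7.8 2.5; -0.0026 -0.0057 -0.0542 -1.37 -6.64 10.18 2.5"}}

```text
time: 5.45
tool_pos: [511.9, 101.4, 111.9]
tcp_rot: [-160.1, -0.3, -4.9]
ft_force: [-0.1, -0.1, -2.0]
finger_gap: 29.5
```

Emit:
{"method": "apply_moves", "body": {"targets": "0 0 0 0 0 0 2.5; 0 0 0 0 0 0 2.5; 0 0 0 0 0 0 2.5; 0 0 0 0 0 0 2.5; 0 0 0 0 0 0 2.5"}}

```text
time: 5.95
tool_pos: [512.4, 100.1, 113.3]
tcp_rot: [-160.1, -0.3, -5.0]
ft_force: [-0.7, -0.4, -0.4]
finger_gap: 29.7
```

Run:
```python
from h import *
s=sense();print(s["tool_pos"],s["tcp_rot"],s["ft_force"],s["wrist_torque"],s["finger_gap"])
a=snapshot("scene");w=snapshot("wrist")
u=cv2.resize(a[70:220,250:390],None,fx=4,fy=4,interpolation=cv2.INTER_CUBIC);v=w[100:400,200:440]
W=np.zeros((600,800,3),np.uint8);W[:600,:560]=u;W[:300,560:]=v;save("c3",W)
go([511.6,100.2,112],[-160.08,-.2,-5])
```

```text
[512.44416121 100.13978199 113.31874849] [-160.08761166   -0.32173605   -4.9979591 ] [-0.67986194 -0.37284484 -0.41262429] [-0.2359713   0.05282901 -0.01630326] 29.69701706627036
turn [ 0.0001 -0.0011  0.0006] shift [-0.045  0.034  0.07 ] | deg 0.1 mm 0.9
```

View pics/c3.png

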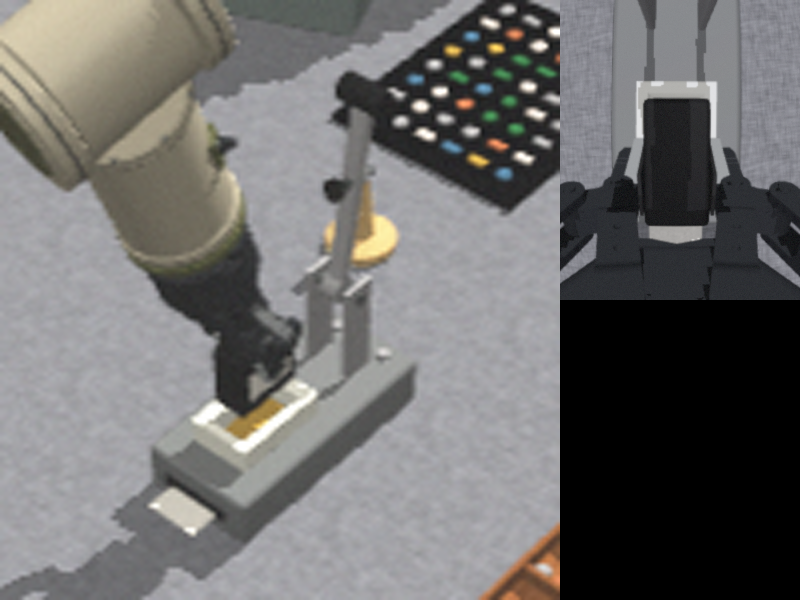

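Emit:
{"method": "apply_moves", "body": {"targets": "0 0 0 -0.05 0.2 0.5 2.5; 0 0 0 -0.05 0.38 1.0 2.5; 0 0 0 -0.05 0.55 1.5 2.5; 0 0 0 -0.05 0.68 1.85 2.5; 0 0 0 -0.05 0.79 2.16 2.5"}}

```text
time: 6.55
tool_pos: [511.0, 100.4, 88.5]
tcp_rot: [-160.1, -0.2, -5.0]
ft_force: [0.4, -0.7, -2.5]
finger_gap: 29.6
```

Run:
```python
from h import *
s=sense();print(s["tool_pos"],s["tcp_rot"],s["ft_force"],s["wrist_torque"],s["finger_gap"])
```

```text
[511.02289861 100.43291354  88.47748723] [-160.08137264   -0.17827914   -4.98029778] [ 0.38507065 -0.72318125 -2.45978965] [-0.20161595  0.07066603  0.0338051 ] 29.62680110883323
```

Emit:
{"method": "apply_moves", "body": {"targets": "0 0 0 0 0.07 0.19 2.5; 0 0 0 0 0.14 0.38 2.5; 0 0 0 0 0.19 0.52 2.5; 0 0 0 0 0.22 0.61 2.5; 0 0 0 0 0.22 0.61 2.5"}}

```text
time: 7.05
tool_pos: [511.1, 100.4, 82.4]
tcp_rot: [-160.1, -0.2, -5.0]
ft_force: [0.3, 0.4, -1.4]
finger_gap: 29.7
```

Emit:
{"method": "apply_moves", "body": {"targets": "0 0 0 0 0 0 2.5; 0 0 0 0 0 0 2.5; 0 0 0 0 0 0 2.5; 0 0 0 0 0 0 2.5; 0 0 0 0 0 0 2.5"}}

```text
time: 7.55
tool_pos: [511.2, 100.4, 82.6]
tcp_rot: [-160.1, -0.2, -5.0]
ft_force: [-0.5, -0.3, -0.5]
finger_gap: 29.8
```

Emit:
{"method": "apply_moves", "body": {"targets": "0 0 0 0 0.03 0.09 2.5; 0 0 0 0 0.07 0.18 2.5; 0 0 0 0 0.1 0.28 2.5; 0 0 0 0 0.1 0.28 2.5; 0 0 0 0 0.1 0.28 2.5"}}

```text
time: 8.05
tool_pos: [511.2, 100.4, 79.8]
tcp_rot: [-160.1, -0.2, -5.0]
ft_force: [-1.2, -2.0, 2.8]
finger_gap: 29.5
```

Emit:
{"method": "apply_moves", "body": {"targets": "0 0 0 0 0 0 3.5; 0 0 0 0 0 0 4.5; 0 0 0 0 0 0 5.5; 0 0 0 0 0 0 6; 0 0 0 0 0 0 6"}}

```text
time: 8.55
tool_pos: [511.2, 100.4, 79.6]
tcp_rot: [-160.1, -0.2, -5.0]
ft_force: [0.2, 0.1, 0.5]
finger_gap: 59.9
```

Emit:
{"method": "apply_moves", "body": {"targets": "0 0 0 0 -0.35 -0.94 6; 0 0 0 0 -1 -2.8 6; 0 0 0 0 -2.2 -6 6; 0 0 0 0 -3.4 -9.4 6; 0 0 0 0 -3.4 -9.4 6"}}

```text
time: 9.05
tool_pos: [514.3, 100.1, 186.5]
tcp_rot: [-160.1, -0.8, -5.0]
ft_force: [-0.2, -0.9, 1.1]
finger_gap: 59.8
```

Run:
```python
from h import *
s=sense();print(s["tool_pos"],s["tcp_rot"],s["ft_force"],s["finger_gap"])
a=snapshot("scene");w=snapshot("wrist")
u=cv2.resize(a[80:200,270:370],None,fx=5,fy=5,interpolation=cv2.INTER_CUBIC);v=cv2.resize(w[60:330,230:410],None,fx=1.65,fy=1.65)
W=np.zeros((600,800,3),np.uint8);W[:600,:500]=u;W[:v.shape[0],500:500+v.shape[1]]=v;save("c4",W)
P=[]
for q in ("handle","hinge","spindle","tank_center"):
  ds={c:place_of(c,q)[:2] for c in("scene","top")}
  for c in ds: print(q,c,[(np.round(d["at"],1).tolist(),round(d["confidence"],2)) for d in ds[c]])
b=snapshot("top");np.save("top2.npy",b);np.save("scene2.npy",a)
```

```text
[514.30986343 100.14651488 186.47576419] [-160.07939127   -0.78394535   -4.984431  ] [-0.21846155 -0.92949222  1.08485262] 59.8199770501638
handle scene [([91.2, 340.4], 0.77)]
handle top [([231.7, 213.5], 0.67)]
hinge scene [([140.4, 335.0], 0.71)]
hinge top [([236.7, 242.8], 0.98), ([278.6, 193.2], 0.24)]
spindle scene [([115.2, 335.9], 0.6)]
spindle top [([234.6, 227.6], 0.7)]
tank_center scene [([165.6, 311.5], 0.73), ([232.5, 265.7], 0.65)]
tank_center top [([243.6, 419.0], 0.73), ([247.0, 360.8], 0.72)]
```

View pics/c4.png

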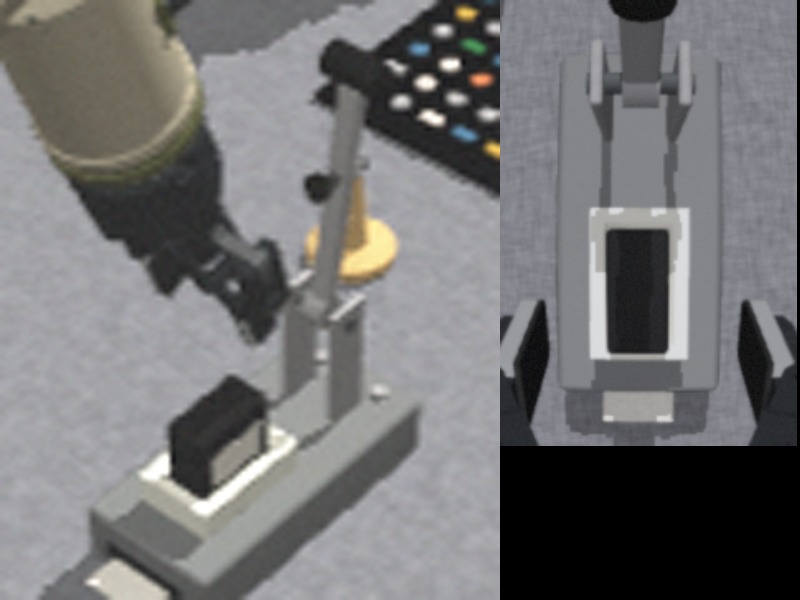

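The tank stands upright in the pocket on the sprung plate. The clamp stands up with its foot facing the pocket. I work out its angle.

```bash
cat >> h.py <<'E'
D=np.array([512.2,98.3,45.]);U=np.array([np.cos(np.radians(85)),np.sin(np.radians(85)),0])
def arm(th,r=165): return D+U*95+[0,0,80]-U*r*np.cos(th)+np.array([0,0,r*np.sin(th)])
E
python3 - <<'E'
from h import *
obs=[("scene",(91.1,342),165),("top",(231.5,213.8),165),("scene",(115.5,336.4),95),("top",(235,227),95),("scene",(140.7,334.5),0),("top",(237.3,242.5),0)]
for th in (1.6,1.65,1.7,1.75,1.8):
  print(th,arm(th).round(1),[(np.array(proj(c,arm(th,r)))-p).round(1).tolist() for c,p,r in obs])
go([514.3,100.1,380],[180,0,-5])
E
```

```text
1.6 [520.9 197.7 289.9] [[5.4, -6.5], [1.5, 11.0], [0.9, -1.7], [0.9, 6.0], [0.3, -0.7], [1.8, -0.1]]
1.65 [521.6 205.9 289.5] [[4.2, -4.6], [1.3, 7.5], [0.2, -0.6], [0.7, 4.1], [0.3, -0.7], [1.8, -0.1]]
1.7 [522.3 214.1 288.6] [[3.0, -2.8], [1.0, 4.0], [-0.5, 0.4], [0.6, 2.3], [0.3, -0.7], [1.8, -0.1]]
1.75 [523.  222.2 287.4] [[2.1, -0.9], [0.8, 0.7], [-1.1, 1.4], [0.4, 0.4], [0.3, -0.7], [1.8, -0.1]]
1.8 [523.7 230.3 285.7] [[1.2, 0.8], [0.6, -2.6], [-1.6, 2.4], [0.3, -1.3], [0.3, -0.7], [1.8, -0.1]]
turn [-0.3477 -0.0022  0.0008] shift [  0.432  -6.849 -18.903] | deg 19.9 mm 201.1
```

Run:
```python
from h import *
go([519,150,350],[180,0,-5]);go([525,223,350],[180,0,-5])
```

```text
turn [-0.3477 -0.0022  0.0008] shift [  0.46  -10.539 -14.375] | deg 19.9 mm 178.3
turn [-0.3477 -0.0022  0.0008] shift [  0.424 -17.425 -11.88 ] | deg 19.9 mm 210.9
```

Emit:
{"method": "apply_moves", "body": {"targets": "0 0 0 0.1 -1.6 -4.5 6.5; -0.1 0 0 0.2 -3.2 -9 6.5; -0.22 0 0 0.4 -6.5 -12.5 6.5; -0.348 -0.002 0 0.46 -10.5 -14.4 6.5; -0.348 -0.002 0 0.44 -14 -13.1 6.5"}}

```text
time: 10.1
tool_pos: [524.0, 189.7, 357.6]
tcp_rot: [179.9, -0.7, -4.9]
ft_force: [0.5, 0.8, 0.4]
finger_gap: 65.0
```

Run:
```python
from h import *
s=sense();print(s["tool_pos"],s["tcp_rot"]);go([525,223,335],[180,0,-5])
```

```text
[524.02449264 189.73018767 357.57847284] [179.94412292  -0.72185539  -4.88038925]
turn [ 0.001  -0.0126  0.0021] shift [-0.214 -3.325  2.252] | deg 0.7 mm 40.2
```

Run:
```python
from h import *
s=sense();w=snapshot("wrist");save("w5",w[100:400,160:480],1.6)
for d in place_of("wrist","handle")[:2]: print(np.round(d["at"]),d["confidence"],onz("wrist",d["at"],287,s).round(1))
print(np.round(proj("wrist",[524,223,287],s)))
```

```text
[165. 305.] 0.6 [519.4 219.7 287. ]
[160. 311.]
```

View pics/w5.png

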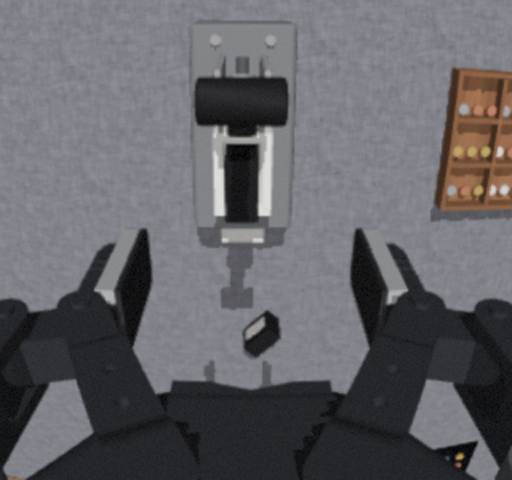

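The handle is centred at crop (102,241), near the prediction. I take it as (523.5, 220.5, 287), then descend around it and pinch.

Run:
```python
from h import *
go([523.5,220.5,268],[180,0,-5])
```

```text
turn [-0.0017 -0.0033  0.0068] shift [-0.123 -2.847  8.357] | deg 0.4 mm 88.3
```

Emit:
{"method": "apply_moves", "body": {"targets": "0 0 0 -0.1 -1.5 0 6.5; 0 0 0 -0.12 -2.85 1 6.5; 0 0 0 -0.12 -2.85 4 6.5; 0 0 0 -0.12 -2.85 7 6.5; 0 0 0 -0.12 -2.85 8.36 6.5"}}

```text
time: 10.7
tool_pos: [521.9, 214.4, 262.1]
tcp_rot: [179.9, 0.2, -5.0]
ft_force: [-0.6, -0.1, -0.7]
finger_gap: 65.0
```

Emit:
{"method": "apply_moves", "body": {"targets": "0 0 0 0 0 0 6.5; 0 0 0 0 0 0 5; 0 0 0 0 0 0 3.8; 0 0 0 0 0 0 3.6; 0 0 0 0 0 0 3.6", "force": 25}}

```text
time: 11.2
tool_pos: [523.0, 215.4, 268.9]
tcp_rot: [-180.0, -0.1, -5.0]
ft_force: [-9.6, -1.2, 3.3]
finger_gap: 39.7
```

Run:
```python
from h import *
s=sense();print(s["tool_pos"],s["tcp_rot"],s["ft_force"],s["finger_gap"])
# arc shifts from now in tool axes, keeping orientation, start angle th0
T=s["tool_pos"];A=R.from_euler("xyz",s["tcp_rot"],degrees=True)
g=T+[0,0,19]; v=g-arm(0,0); print("angle", np.arctan2(v[2],-(v@U)), np.linalg.norm(v))
th0=1.75
for th in np.arange(1.7,-.101,-.1): print(th.round(2),(A.inv().apply(arm(th)-arm(th0))/10).round(2),arm(th).round(0)-[0,0,19])
```

```text
[523.00612353 215.4366392  268.94812231] [-1.79982725e+02 -7.93544304e-02 -4.95206643e+00] [-9.6237268  -1.24533626  3.33982939] 39.67704230843701
angle 1.7088085578354775 164.51334088978663
1.7 [-0.    0.82 -0.13] [522. 214. 270.]
1.6 [-0.    2.46 -0.26] [521. 198. 271.]
1.5 [-0.    4.11 -0.22] [519. 181. 271.]
1.4 [-0.    5.75 -0.03] [518. 165. 269.]
1.3 [-0.01  7.35  0.33] [517. 149. 265.]
1.2 [-0.01  8.92  0.85] [515. 133. 260.]
1.1 [-1.000e-02  1.043e+01  1.530e+00] [514. 118. 253.]
1.0 [-1.000e-02  1.186e+01  2.350e+00] [513. 104. 245.]
0.9 [-0.02 13.2   3.31] [512.  91. 235.]
0.8 [-0.02 14.44  4.4 ] [510.  78. 224.]
0.7 [-0.02 15.56  5.6 ] [509.  67. 212.]
0.6 [-0.02 16.56  6.91] [509.  57. 199.]
0.5 [-0.03 17.42  8.32] [508.  49. 185.]
0.4 [-0.03 18.14  9.8 ] [507.  42. 170.]
0.3 [-0.03 18.71 11.35] [507.  36. 155.]
0.2 [-0.03 19.12 12.95] [506.  32. 139.]
0.1 [-0.04 19.36 14.58] [506.  29. 122.]
-0.0 [-0.04 19.45 16.23] [506.  29. 106.]
-0.1 [-0.04 19.36 17.88] [506.  29.  90.]
```

Emit:
{"method": "apply_moves", "body": {"targets": "0 0 0 -0.08 0.8 -0.08 3.6; 0 0 0 -0.08 1.64 -0.13 3.6; 0 0 0 -0.08 2.5 -0.13 3.6; 0 0 0 -0.08 3.29 -0.09 3.6; 0 0 0 -0.08 4.93 0.1 3.6"}}

```text
time: 11.7
tool_pos: [518.6, 168.5, 268.8]
tcp_rot: [-179.8, -0.2, -4.8]
ft_force: [-5.6, 7.2, 3.2]
finger_gap: 39.5
```

```bash
cat > c.py <<'E'
from h import *
import sys
s=sense();A=R.from_euler("xyz",s["tcp_rot"],degrees=True)
g=s["tool_pos"]-19*A.as_matrix()[:,2]; v=g-arm(0,0); th=np.arctan2(v[2],-(v@U))
print(s["tool_pos"].round(1),s["tcp_rot"].round(1),s["ft_force"].round(1),s["wrist_torque"].round(2),s["finger_gap"].round(1),"th",th.round(3),"r",np.linalg.norm(v).round(1))
rad=np.array([-np.cos(th)*U[0],-np.cos(th)*U[1],np.sin(th)]);tan=np.array([np.sin(th)*U[0],np.sin(th)*U[1],np.cos(th)])
print("F radial",(s["ft_force"]@rad).round(1),"tangent(opening+)",(s["ft_force"]@tan).round(1))
for t in map(float,sys.argv[1:]): print(t,(A.inv().apply(arm(t)-arm(th))/10).round(2))
E
python3 c.py 1.3 1.2 1.1 1.0 .9 .8 .7 .6
```

```text
Traceback (most recent call last):
  File "c.py", line 5, in <module>
    print(s["tool_pos"].round(1),s["tcp_rot"].round(1),s["ft_force"].round(1),s["wrist_torque"].round(2),s["finger_gap"].round(1),"th",th.round(3),"r",np.linalg.norm(v).round(1))
                                                                                                         ^^^^^^^^^^^^^^^^^^^^^
AttributeError: 'float' object has no attribute 'round'
```

```bash
sed -i 's/s\["finger_gap"\].round(1)/round(s["finger_gap"],1)/' c.py; python3 c.py 1.3 1.2 1.1 1.0 .9 .8 .7 .6
```

```text
[518.6 168.5 268.8] [-179.8   -0.2   -4.8] [-5.6  7.2  3.2] [ 1.39  0.86 -0.03] 39.5 th 1.421 r 164.7
F radial 2.2 tangent(opening+) 7.1
1.3 [-0.01  1.95  0.41]
1.2 [-0.01  3.52  0.92]
1.1 [-0.02  5.02  1.59]
1.0 [-0.03  6.46  2.4 ]
0.9 [-0.04  7.8   3.36]
0.8 [-0.04  9.05  4.44]
0.7 [-0.05 10.18  5.64]
0.6 [-0.06 11.18  6.95]
```

Emit:
{"method": "apply_moves", "body": {"targets": "0 0 0 0 1.6 0.36 3.6; 0 0 0 0 3.17 0.88 3.6; 0 0 0 0 4.68 1.56 3.6; 0 0 0 0 6.11 2.38 3.6; 0 0 0 0 7.45 3.34 3.6"}}

```text
time: 12.2
tool_pos: [511.7, 92.0, 235.9]
tcp_rot: [-179.9, -0.1, -4.9]
ft_force: [-15.5, 1.5, 11.5]
finger_gap: 39.2
```

```bash
python3 c.py .9 .8 .7 .6 .5 .4
```

```text
[511.7  92.  235.9] [-1.799e+02 -1.000e-01 -4.900e+00] [-15.5   1.5  11.5] [0.51 2.11 0.08] 39.2 th 0.908 r 164.8
F radial 9.0 tangent(opening+) 7.2
0.9 [-0.    0.11  0.09]
0.8 [-0.    1.35  1.17]
0.7 [-0.01  2.47  2.38]
0.6 [-0.01  3.47  3.69]
0.5 [-0.02  4.34  5.1 ]
0.4 [-0.02  5.06  6.58]
```

Emit:
{"method": "apply_moves", "body": {"targets": "0 0 0 -0.1 1.3 1.05 3.6; 0 0 0 -0.18 2.45 2.25 3.6; 0 0 0 -0.25 3.45 3.57 3.6; 0 0 0 -0.28 4.35 5 3.6; 0 0 0 -0.3 5.1 6.5 3.6"}}

```text
time: 12.7
tool_pos: [506.7, 40.2, 170.9]
tcp_rot: [179.9, -0.4, -5.0]
ft_force: [-2.7, -2.2, 8.1]
finger_gap: 39.8
```

```bash
python3 c.py .4 .3 .25 .2 .15 .1 .05
```

```text
[506.7  40.2 170.9] [179.9  -0.4  -5. ] [-2.7 -2.2  8.1] [ 0.04  0.43 -0.02] 39.8 th 0.4 r 166.5
F radial 5.4 tangent(opening+) 6.5
0.4 [ 0. -0. -0.]
0.3 [-0.01  0.56  1.55]
0.25 [-0.02  0.79  2.34]
0.2 [-0.02  0.97  3.15]
0.15 [-0.03  1.11  3.96]
0.1 [-0.03  1.22  4.78]
0.05 [-0.04  1.28  5.6 ]
```

Emit:
{"method": "apply_moves", "body": {"targets": "0 0 0 0 0.35 0.8 3.6; 0 0 0 0 0.56 1.5 3.6; 0 0 0 0 0.75 2.2 3.6; 0 0 0 0 0.9 2.8 3.6; 0 0 0 0 0.97 3.1 3.6"}}

```text
time: 13.2
tool_pos: [505.8, 30.0, 139.3]
tcp_rot: [179.9, -0.3, -5.0]
ft_force: [-4.2, -7.7, 7.9]
finger_gap: 39.8
```

```bash
python3 c.py .2 .15 .1 .05
```

```text
[505.8  30.  139.3] [179.9  -0.3  -5. ] [-4.2 -7.7  7.9] [-0.76  0.58 -0.1 ] 39.8 th 0.201 r 166.9
F radial 9.4 tangent(opening+) 6.1
0.2 [-0.    0.    0.02]
0.15 [-0.    0.14  0.83]
0.1 [-0.01  0.25  1.65]
0.05 [-0.01  0.31  2.47]
```

Emit:
{"method": "apply_moves", "body": {"targets": "0 0 0 0 0.15 0.2 3.6; 0 0 0 0 0.2 0.4 3.6; 0 0 0 0 0.25 0.6 3.6; 0 0 0 0 0.28 0.8 3.6; 0 0 0 0 0.28 0.8 3.6"}}

```text
time: 13.7
tool_pos: [505.6, 28.2, 131.2]
tcp_rot: [180.0, -0.3, -5.0]
ft_force: [-1.5, -3.1, 4.4]
finger_gap: 39.5
```

Emit:
{"method": "apply_moves", "body": {"targets": "0 0 0 0 0.05 0.1 3.6; 0 0 0 0 0.05 0.2 3.6; 0 0 0 0 0.1 0.3 3.6; 0 0 0 0 0.1 0.4 3.6; 0 0 0 0 0.1 0.4 3.6"}}

```text
time: 14.2
tool_pos: [505.5, 27.5, 127.0]
tcp_rot: [180.0, -0.3, -5.0]
ft_force: [-1.7, -1.7, 4.2]
finger_gap: 39.5
```

Emit:
{"method": "apply_moves", "body": {"targets": "0 0 0 0 0 0.1 3.6; 0 0 0 0 0.03 0.2 3.6; 0 0 0 0 0.05 0.3 3.6; 0 0 0 0 0.05 0.4 3.6; 0 0 0 0 0.05 0.4 3.6"}}

```text
time: 14.7
tool_pos: [505.4, 26.9, 123.0]
tcp_rot: [180.0, -0.3, -5.0]
ft_force: [-1.5, -2.6, 4.5]
finger_gap: 39.5
```

Emit:
{"method": "apply_moves", "body": {"targets": "0 0 0 0 0 0.1 3.6; 0 0 0 0 0.03 0.2 3.6; 0 0 0 0 0.04 0.3 3.6; 0 0 0 0 0.04 0.4 3.6; 0 0 0 0 0.04 0.4 3.6"}}

```text
time: 15.2
tool_pos: [505.4, 26.3, 119.0]
tcp_rot: [179.9, -0.3, -5.0]
ft_force: [-2.7, -2.9, 5.0]
finger_gap: 39.7
```

Emit:
{"method": "apply_moves", "body": {"targets": "0 0 0 0 0 0.1 3.6; 0 0 0 0 0.03 0.2 3.6; 0 0 0 0 0.04 0.3 3.6; 0 0 0 0 0.04 0.4 3.6; 0 0 0 0 0.04 0.4 3.6"}}

```text
time: 15.7
tool_pos: [505.3, 25.9, 114.9]
tcp_rot: [179.9, -0.3, -5.0]
ft_force: [-2.6, -3.0, 3.8]
finger_gap: 39.8
```

Emit:
{"method": "apply_moves", "body": {"targets": "0 0 0 0 0 0.1 3.6; 0 0 0 0 0.02 0.2 3.6; 0 0 0 0 0.02 0.3 3.6; 0 0 0 0 0.02 0.3 3.6; 0 0 0 0 0.02 0.3 3.6"}}

```text
time: 16.2
tool_pos: [505.3, 25.7, 111.9]
tcp_rot: [179.9, -0.3, -5.0]
ft_force: [-1.9, -3.3, 6.0]
finger_gap: 39.5
```

Emit:
{"method": "apply_moves", "body": {"targets": "0 0 0 0 0 0.1 3.6; 0 0 0 0 0.01 0.2 3.6; 0 0 0 0 0.01 0.3 3.6; 0 0 0 0 0.01 0.3 3.6; 0 0 0 0 0.01 0.3 3.6"}}

```text
time: 16.7
tool_pos: [505.3, 25.5, 108.7]
tcp_rot: [179.9, -0.3, -5.0]
ft_force: [-2.0, -3.8, 4.9]
finger_gap: 39.7
```

Emit:
{"method": "apply_moves", "body": {"targets": "0 0 0 0 0 0.1 3.6; 0 0 0 0 0 0.2 3.6; 0 0 0 0 0 0.3 3.6; 0 0 0 0 0 0.3 3.6; 0 0 0 0 0 0.3 3.6"}}

```text
time: 17.2
tool_pos: [505.3, 25.4, 105.6]
tcp_rot: [179.9, -0.3, -5.0]
ft_force: [-0.8, -5.4, 4.4]
finger_gap: 39.7
```

Emit:
{"method": "apply_moves", "body": {"targets": "0 0 0 0 0 0.1 3.6; 0 0 0 0 0 0.2 3.6; 0 0 0 0 0 0.3 3.6; 0 0 0 0 0 0.3 3.6; 0 0 0 0 0 0.3 3.6"}}

```text
time: 17.7
tool_pos: [505.3, 25.3, 102.6]
tcp_rot: [179.9, -0.3, -5.0]
ft_force: [-1.5, -6.1, 5.2]
finger_gap: 39.4
```

Emit:
{"method": "apply_moves", "body": {"targets": "0 0 0 0 0 0.1 3.6; 0 0 0 0 0 0.2 3.6; 0 0 0 0 0 0.2 3.6; 0 0 0 0 0 0.2 3.6; 0 0 0 0 0 0.2 3.6"}}

```text
time: 18.2
tool_pos: [505.3, 25.3, 100.6]
tcp_rot: [179.9, -0.3, -5.0]
ft_force: [-2.2, -4.5, 5.2]
finger_gap: 39.6
```

```bash
python3 c.py
python3 - <<'E'
from h import *
b=snapshot("scene");u=cv2.resize(b[130:230,250:370],None,fx=6,fy=6,interpolation=cv2.INTER_CUBIC);save("c6",u)
E
```

```text
[505.3  25.3 100.6] [179.9  -0.3  -5. ] [-2.2 -4.5  5.2] [-0.42  0.21  0.01] 39.6 th -0.032 r 168.4
F radial 4.5 tangent(opening+) 5.4
```

View pics/c6.png

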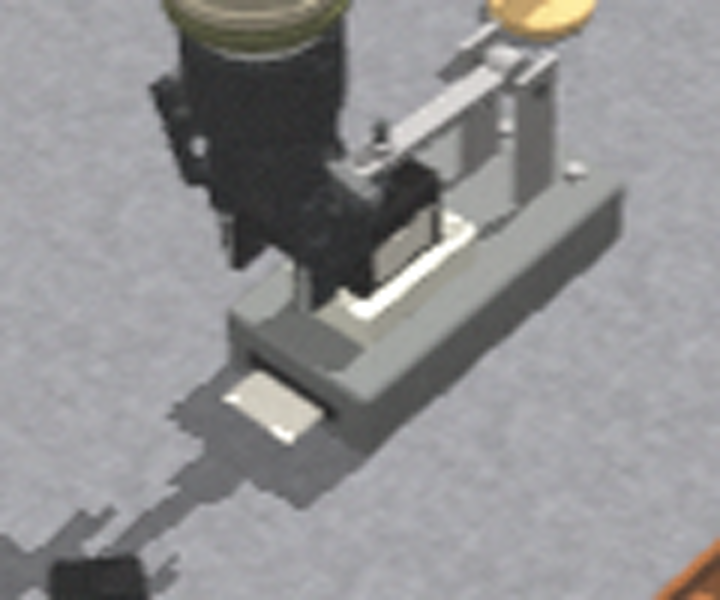

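The scene crop shows the arm nearly level over the tank, with the foot hidden by the gripper. The force is still low, so I continue feeling downward.

Emit:
{"method": "apply_moves", "body": {"targets": "0 0 0 0 0 0.1 3.6; 0 0 0 0 0 0.2 3.6; 0 0 0 0 0 0.2 3.6; 0 0 0 0 0 0.2 3.6; 0 0 0 0 0 0.2 3.6"}}

```text
time: 18.75
tool_pos: [505.3, 25.4, 98.6]
tcp_rot: [179.9, -0.3, -5.0]
ft_force: [-2.1, -4.6, 5.6]
finger_gap: 39.3
```

Emit:
{"method": "apply_moves", "body": {"targets": "0 0 0 0 -0.05 0.1 3.6; 0 0 0 0 -0.05 0.2 3.6; 0 0 0 0 -0.05 0.2 3.6; 0 0 0 0 -0.05 0.2 3.6; 0 0 0 0 -0.05 0.2 3.6"}}

```text
time: 19.25
tool_pos: [505.3, 25.4, 96.6]
tcp_rot: [179.9, -0.3, -5.0]
ft_force: [-2.3, -6.7, 6.5]
finger_gap: 39.4
```

Emit:
{"method": "apply_moves", "body": {"targets": "0 0 0 0 0.1 0.1 3.6; 0 0 0 0 0.1 0.2 3.6; 0 0 0 0 0.1 0.2 3.6; 0 0 0 0 0.1 0.2 3.6; 0 0 0 0 0.1 0.2 3.6"}}

```text
time: 19.75
tool_pos: [505.3, 25.5, 94.7]
tcp_rot: [180.0, -0.3, -5.0]
ft_force: [-2.9, -2.6, 6.1]
finger_gap: 39.9
```

Emit:
{"method": "apply_moves", "body": {"targets": "0 0 0 0 0 0.1 3.6; 0 0 0 0 0 0.15 3.6; 0 0 0 0 0 0.15 3.6; 0 0 0 0 0 0.15 3.6; 0 0 0 0 0 0.15 3.6"}}

```text
time: 20.25
tool_pos: [505.3, 25.5, 93.3]
tcp_rot: [180.0, -0.3, -5.0]
ft_force: [-2.3, -1.9, 6.5]
finger_gap: 39.9
```

Emit:
{"method": "apply_moves", "body": {"targets": "0 0 0 0 0 0.1 3.6; 0 0 0 0 0 0.15 3.6; 0 0 0 0 0 0.15 3.6; 0 0 0 0 0 0.15 3.6; 0 0 0 0 0 0.15 3.6"}}

```text
time: 20.75
tool_pos: [505.3, 25.5, 91.8]
tcp_rot: [180.0, -0.3, -5.0]
ft_force: [-2.6, -1.6, 7.6]
finger_gap: 39.3
```

```bash
python3 c.py
python3 - <<'E'
from h import *
s=sense();w=snapshot("wrist");b=snapshot("top")
u=cv2.resize(w[40:330,180:460],None,fx=1.7,fy=1.7,interpolation=cv2.INTER_CUBIC)
v=cv2.resize(b[190:290,200:320],None,fx=2.6,fy=2.6,interpolation=cv2.INTER_CUBIC)
W=np.zeros((u.shape[0],u.shape[1]+v.shape[1],3),np.uint8);W[:,:u.shape[1]]=u;W[:v.shape[0],u.shape[1]:]=v;save("c7",W);print(W.shape)
E
```

```text
[505.3  25.5  91.8] [180.   -0.3  -5. ] [-2.6 -1.6  7.6] [ 0.1   0.26 -0.12] 39.3 th -0.084 r 168.7
F radial 1.2 tangent(opening+) 7.8
(493, 788, 3)
```

View pics/c7.png

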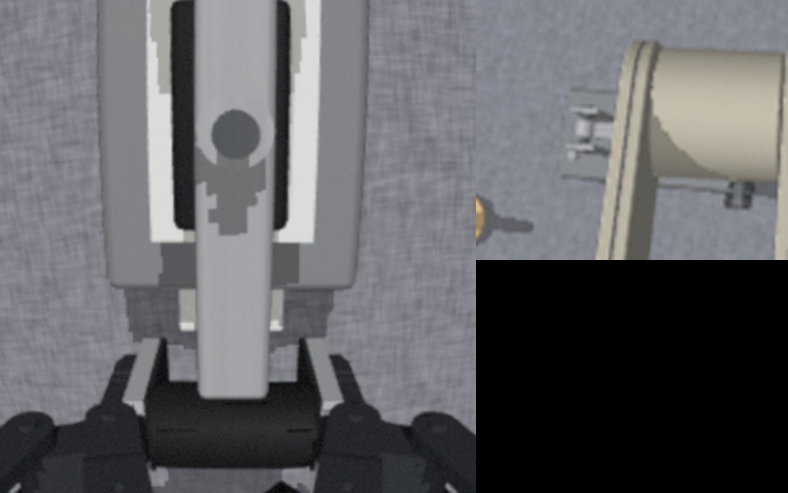

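The wrist picture shows the handle squarely between the pads. The arm lies along the tank and the screw is over its centre at crop (133,235). Force is rising slowly.

Emit:
{"method": "apply_moves", "body": {"targets": "0 0 0 0 0 0.05 3.6; 0 0 0 0 0 0.1 3.6; 0 0 0 0 0 0.15 3.6; 0 0 0 0 0 0.15 3.6; 0 0 0 0 0 0.15 3.6"}}

```text
time: 21.35
tool_pos: [505.3, 25.6, 90.4]
tcp_rot: [180.0, -0.3, -5.0]
ft_force: [-3.5, -1.4, 7.9]
finger_gap: 39.5
```

Emit:
{"method": "apply_moves", "body": {"targets": "0 0 0 0 0 0.05 3.6; 0 0 0 0 0 0.1 3.6; 0 0 0 0 0 0.1 3.6; 0 0 0 0 0 0.1 3.6; 0 0 0 0 0 0.1 3.6"}}

```text
time: 21.85
tool_pos: [505.3, 25.7, 89.4]
tcp_rot: [180.0, -0.3, -5.0]
ft_force: [-2.7, 0.1, 8.8]
finger_gap: 39.7
```

Emit:
{"method": "apply_moves", "body": {"targets": "0 0 0 0 0 0.05 3.6; 0 0 0 0 0 0.1 3.6; 0 0 0 0 0 0.1 3.6; 0 0 0 0 0 0.1 3.6; 0 0 0 0 0 0.1 3.6"}}

```text
time: 22.35
tool_pos: [505.3, 25.7, 88.4]
tcp_rot: [-180.0, -0.3, -5.0]
ft_force: [-3.4, -0.4, 8.9]
finger_gap: 39.6
```

Emit:
{"method": "apply_moves", "body": {"targets": "0 0 0 0 0 0.05 3.6; 0 0 0 0 0 0.1 3.6; 0 0 0 0 0 0.1 3.6; 0 0 0 0 0 0.1 3.6; 0 0 0 0 0 0.1 3.6"}}

```text
time: 22.85
tool_pos: [505.3, 25.7, 87.5]
tcp_rot: [-180.0, -0.3, -5.0]
ft_force: [-3.1, -1.1, 9.3]
finger_gap: 39.6
```

Emit:
{"method": "apply_moves", "body": {"targets": "0 0 0 0 0 0.05 3.6; 0 0 0 0 0 0.1 3.6; 0 0 0 0 0 0.1 3.6; 0 0 0 0 0 0.1 3.6; 0 0 0 0 0 0.1 3.6"}}

```text
time: 23.35
tool_pos: [505.4, 25.7, 86.8]
tcp_rot: [-180.0, -0.3, -5.0]
ft_force: [-4.9, -0.5, 12.0]
finger_gap: 39.5
```

Emit:
{"method": "apply_moves", "body": {"targets": "0 0 0 0 0 0.05 3.6; 0 0 0 0 0 0.1 3.6; 0 0 0 0 0 0.1 3.6; 0 0 0 0 0 0.1 3.6; 0 0 0 0 0 0.1 3.6"}}

```text
time: 23.85
tool_pos: [505.4, 25.7, 86.5]
tcp_rot: [180.0, -0.3, -5.0]
ft_force: [-8.4, -0.9, 17.7]
finger_gap: 40.1
```

The resistance rises steeply at z ≈ 86.6 (9.3 → 12 → 17.7 N while travel stalls), so the tank is home. I unload slightly and release.

Emit:
{"method": "apply_moves", "body": {"targets": "0 0 0 0 0 -0.05 3.6; 0 0 0 -0.05 0 -0.1 3.6; 0 0 0 -0.05 0 -0.1 3.6; 0 0 0 -0.05 0 -0.1 3.6; 0 0 0 -0.05 0 -0.1 3.6"}}

```text
time: 24.35
tool_pos: [505.3, 25.8, 86.7]
tcp_rot: [-180.0, -0.4, -5.0]
ft_force: [-1.3, -0.5, 8.8]
finger_gap: 39.6
```

Emit:
{"method": "apply_moves", "body": {"targets": "0 0 0 0 0 0 4.3; 0 0 0 0 0 0 5; 0 0 0 0 0 0 6; 0 0 0 0 0 0 6.5; 0 0 0 0 0 0 6.5"}}

```text
time: 24.85
tool_pos: [503.0, 25.8, 83.8]
tcp_rot: [180.0, -0.1, -5.0]
ft_force: [0.4, 0.9, 0.2]
finger_gap: 65.4
```

Emit:
{"method": "apply_moves", "body": {"targets": "0 0 0 0 0 -1 6.5; 0 0 0 0 0 -3 6.5; 0 0 0 0 0 -7 6.5; 0 0 0 0 1 -11 6.5; 0 0 0 0 4 -15 6.5"}}

```text
time: 25.35
tool_pos: [499.2, -12.7, 236.2]
tcp_rot: [-180.0, -0.1, -4.8]
ft_force: [1.7, -0.6, -1.0]
finger_gap: 65.0
```

Emit:
{"method": "apply_moves", "body": {"targets": "0 0 0 0 4 0 6.5; 0 0 0 0 8 0 6.5; 0 0 0 0 9 0 6.5; 0 0 0 0 9 0 6.5; 0 0 0 0 9 0 6.5"}}

```text
time: 25.85
tool_pos: [491.6, -103.0, 234.1]
tcp_rot: [-180.0, -0.1, -5.0]
ft_force: [-0.3, -0.5, 0.3]
finger_gap: 64.8
```

Run:
```python
from h import *
s=sense();print(s["tool_pos"],s["ft_force"])
a=snapshot("scene");w=snapshot("wrist");b=snapshot("top")
u=cv2.resize(a[130:220,260:370],None,fx=5,fy=5,interpolation=cv2.INTER_CUBIC)
v=cv2.resize(w[0:220,230:400],None,fx=1.45,fy=1.45)
W=np.zeros((450,800,3),np.uint8);W[:450,:550]=u;W[:v.shape[0],550:550+v.shape[1]]=v;save("c8",W)
for c in ("scene","top","wrist"):
  for q in ("handle","spindle"):
    for d in place_of(c,q)[:1]: print(c,q,np.round(d["at"],1),round(d["confidence"],2))
for th in (-.1,-.05,0,.05,.1): print(th,[np.round(proj(c,arm(th),s),1).tolist() for c in("scene","top","wrist")])
```

```text
[ 491.59666738 -103.0047657   234.13858195] [-0.3409943  -0.49739317  0.30094993]
scene handle [169.  296.2] 0.96
scene spindle [157.7 310.7] 0.85
top handle [244.  301.7] 0.96
top spindle [241.1 276.7] 0.9
wrist handle [ 30.7 317.6] 0.74
-0.1 [[174.2, 297.5], [244.5, 303.1], [32.2, 319.9]]
-0.05 [[172.4, 297.2], [244.4, 303.1], [31.1, 320.0]]
0 [[170.5, 297.0], [244.2, 303.0], [29.4, 320.2]]
0.05 [[168.5, 296.9], [243.9, 302.7], [27.1, 320.3]]
0.1 [[166.3, 296.9], [243.7, 302.3], [24.2, 320.5]]
```

View pics/c8.png

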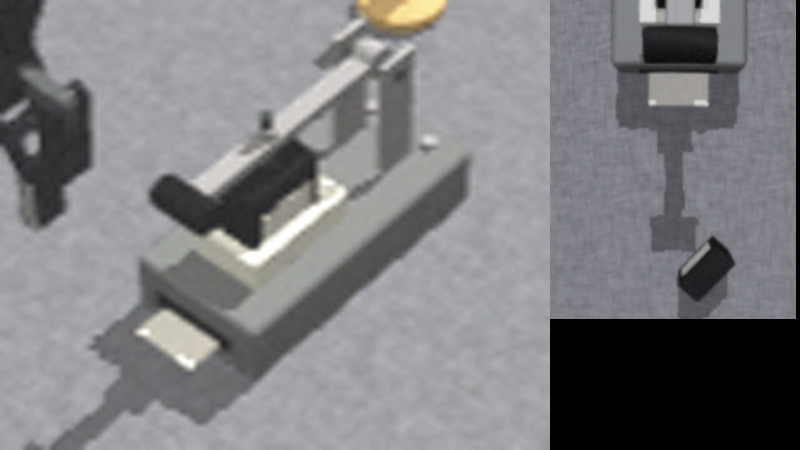

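Run:
```python
from h import *
V=np.array([-U[1],U[0],0])
for z in (100,108): print(z,[np.round(proj("scene",D*[1,1,0]+U*a+V*b+[0,0,z]),1).tolist() for a,b in((30,-15),(-30,-15),(30,15))])
a=snapshot("scene");o=np.load("scene2.npy")
A,B=[cv2.resize(x[140:200,295:335],None,fx=1,fy=1).max(2).astype(int) for x in(o,a)]
for c in (312,316,320,322): print(c,"before",o[150:180,c].max(1),"after",a[150:180,c].max(1))
s=sense();print(s["time"])
```

```text
100 [[160.4, 323.6], [171.3, 310.4], [155.9, 316.2]]
108 [[158.6, 323.6], [169.4, 310.3], [154.0, 316.2]]
312 before [168 173 169 169 170 164 162 150  73  45  43  50  46  48  49  55  55  52
  48  44  47  64 108 104 102  98  99  66 120 236] after [168 169 128 105  88  92 125 112 135 164 165 101  87  53  50  43  47  56
  58  52  46  49  48 124  97  99  99 103 159 235]
316 before [172 175 171 170 164  68  51  47  49  49  44  52  58  55  52  43  41  46
 118 143 146 146 147 149 131 129 247 254 252 215] after [170 175 199 208 209 210 204 153 100  66  49  50  49  50  51  53  52  47
  43  72 140 147 148 149 150 192 251 254 252 213]
320 before [165 162 164 167 159 153 163  96  46  53  54  49  45  47  70 118 145 147
 146 144 144 100 190 253 254 251 152 153 155 152] after [209 208 212 202 133 116 143 160 121  60  47  56  57  46  50  46  67 119
 148 149 147 146 214 253 254 250 151 151 153 153]
322 before [173 166 168 161 161 162 162 160 101  76  57  50  48  57 115  85  85  76
  76  76  96 233 254 252 216 154 151 154 155 161] after [209 210 165 101 140 161 160 161 162 141  77  51  41  46  44  48 102  96
  95 100 121 239 254 252 214 151 155 153 153 158]
26.35
```

Comparing the scene pictures, the tank's edges dropped about 1.7 px. An 8 mm drop predicts 1.8 px, and this agrees with the steep force stop. I hand in.

```bash
python3 -c "
from bench import *
print(hand_in())"
```

```text
the job is handed in; nothing more can be done
None
```

The largest ink tank is standing in the printer's pocket, clamped down, and the job is handed in. I set the tank on the sprung plate and let go. Then I pinched the clamp handle by its ends, swung it over and felt it down in 1–4 mm steps.

**Stop point:** At the end the handle force rose steeply, from 9.3 to 12 to 17.7 N, while the handle stopped moving. I took that as home, backed off to about 9 N and released. The gripper then moved well clear.

**Last checks:**
- The clamp stayed closed after release.
- The scene camera showed the tank's edges about 1.7 px lower than before clamping. A full 8 mm drop predicts about 1.8 px.
- The clock read about 26 s, against the 67 s limit.
- I never reached towards the bottles, the ring cone or the pin tray, but I made no final check of where they stand.

**Disagreement:** From the gripper position the final clamp angle works out at about −0.11 rad, which is outside the stated ±0.07. The scene camera suggests about +0.03, and the wrist camera about −0.04. I think the gripper figure is off by a few millimetres from how the handle sat in the pads. I relied on the force stop and the pictures instead.

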